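# Shut a watchmaker's bonding clamshell, pin it and keep it pressed

## Robot

A 6-joint arm with a two-finger parallel gripper is mounted at the origin on the work surface. World frame = base frame: x ahead of the robot, y to its left, z up, the work surface at z = 0. Lengths are in m, angles in rad, forces in N, time in s.
With the tool pointing down it reaches from about 0.375 to 0.75 m from the base axis. Payload 9 kg.
Tool frame: the origin (TCP) lies between the finger pads; the fingertips stand 8 mm ahead of it and the grasp point (between the pads) lies 11 mm behind it; z points along the fingers, y is the line along which they close (so a half turn about z gives the same grasp; the last joint's range is limited). The gripper opens to 85 mm and grips with 20 to 120 N. Pads are 22 mm wide; open, the fingers measure 114 mm over their backs; the gripper's body (76 mm by 85 mm) begins 54 mm behind the grasp point. The pads swing forward as they close: fully open they stand 13 mm farther back than shut.
Start: joints at [-1.356, 0.104, 0.097, 1.564, 0, 1.353], TCP at [0.252, -0.545, 0.239] pointing down, gripper open.
Joint ranges: [-2.99, 2.99], [-0.84, 1.86], [-1.1, 1.16], [-1.84, 2.11], [-1.51, 1.56], [-3.14, 3.14]. Speed limits (rad/s): [2.22, 2.22, 2.57, 3.14, 3.14, 3.14].

## Interface

Orientations are given as a rotation vector (axis times angle).
In Python, from rig import ctrl, viewer, ticket gives the robot as it stands.
- The arm moves only by the shell command python3 -m creep 'ROWS'. ROWS is JSON, a list of rows, each a list of 3 entries, a list of its own where there are three numbers: the shift along the tool's x, y, z in units of 25 mm (1.0 is 25 mm), then the turn, a rotation vector about the tool's x, y, z in units of 6 degrees (1.0 is 6 degrees), then the opening, from -1 (shut) to 1 (fully open). A call has 1 to 8 rows; each row is the pose to reach, as a shift and turn from the pose commanded when the call began, along the tool's axes at that moment; what a row does not reach only later rows make up. A row lasts 1/12 s, in which the tool goes at most 41.7 mm and 7.16 degrees, less where a joint would pass 70% of its speed; a pose out of reach is approached as far as the arm can. A call with a gripper value outside its range is refused whole. The fingers move at their own pace and stop on an object; the grip force is fixed at half the most. Time passes only in rows, so rows that repeat a pose let the fingers close. It gives the time, the measured TCP pose, the force, the opening and the grip force at its end, in the units of the state.
- ctrl.observe(): the state, without advancing time (a new reading comes with each control period).
- viewer.get_image(name): name is "side" or "top"; returns a dict with "pixels" (384x512x3 uint8, red, green, blue), "vfov" (degrees; the focal length in pixels is half the picture's height over the tangent of half this angle, whatever the lens; pixels are square), "cx", "cy" (the principal point, pixels), "k1" (the pictures are not rectified: a ray, as slopes to the right and down, at radius r is drawn at 1 + k1 r^2 times it, then the intrinsics apply), "pose" (4x4, takes a point from camera to world coordinates). Camera axes: x right, y down, z forward; pixel columns grow to the right and rows downward; lengths in m; the calibration is good to about 2 mm. A picture is of the moment at which its call begins. There is no depth.
- ticket.hand_in(): hands the job in; it is judged then, once.
The state is a dict: "clock": time; "joint_positions": joint angles; "dq": joint speeds; "joint_efforts": joint torques, N m; "ee_pos": TCP position; "eef_rot": TCP orientation; "ft_force": force on the tool from outside, world axes, zero at the start; "moment": the same for the moment, N m; "finger_gap": opening from 0.0 (shut) to 1.0 (fully open); "grasp_force": force on a finger pad.
Only numpy, scipy, OpenCV 4.12 (cv2) and the standard library are available. Lean on these libraries where they do the work, as an engineer would, in place of code of your own. Each camera call takes 0.05 s, during which the arm holds its last target. There are 200 camera calls.

## Task

The watch in the hinged bonding clamshell has a freshly set crystal: swing the cover down over it, then take the collared guide pin, which squares the two halves, from the punch stand and push it through the holes of both halves until its collar is down on the cover. The sprung nest lifts the cover again by itself, so bear down on the pin or the cover until the clamshell is fully shut and finish like that, still pressing it shut with the gripper (on the pin's knob or on the cover). Leave the other punches and everything else on the bench where they are.

Things in the scene. Friction and masses are not known exactly. Their poses are not given: they have to be found in the camera images.
- jig: clamshell bonding fixture, bolted down: steel foot plate 176 x 108 x 10 mm, on it the aluminium lower half, 140 (along x) x 88 x 34 mm, its upper (parting) face 44 mm above the bench. Origin on the bench under the middle of the lower half, z up, yaw within 0.6 rad; the cover's hinge line runs along y at x = +74, z = 49 mm, so the cover's free edge is towards -x
- cover: upper half: aluminium plate 136 x 84 x 10 mm. Origin on the hinge line, mid thickness. Shut, its axes are the jig's and the plate reaches from x = -144 to -8 mm, z = -5 to +5 mm (+5 the outer face). It opens by turning about +y, standing 0.9 to 1.4 rad open at the start. The hinge is stiff: the cover stays where it is left; less than 3 N near its free edge swings it
- cover_hole (a point): middle of the mouth of the guide hole, 12 mm wide, on the cover's outer face, 124 mm from the hinge line. Shut, it is 54 mm above the bench, right over the jig's hole. Unpressed, the sprung nest under the watch keeps the cover about 0.055 rad open (this point 7 mm higher); about 12 N of push here brings it down on its solid stop
- jig_hole (a point): middle of the mouth of the matching guide hole in the lower half, on the parting face at jig x = -50, y = 0, z = 44 mm; 12 mm wide, 34 mm deep
- nest_centre (a point): middle of the mouth of the nest's 56 mm bore, on the parting face at jig x = +8 mm; does not move with the nest. The plastic nest in it gives 3.5 mm on its spring
- watch: steel watch head with domed crystal, 39 mm across, 11 mm high, lying crystal up in the nest; origin under its centre, which sits 33.5 mm above the bench (30 mm when the cover is shut: the nest gives 3.5 mm)
- pin: steel guide pin, 68 mm long, about 0.09 kg: shank 10 mm thick, 40 mm long, bullet nose (5 mm across, tapering over 6 mm), then a collar 28 mm across, 4 mm thick, then a ridged round knob 20 mm thick, 24 mm tall. Origin at the nose's tip, z towards the knob. Starts upright in a hole of the stand, its collar on the stand's top: tip 6, knob's top 74 mm above the bench. Fully home its tip is at 14 mm
- stand: dark wooden punch stand, fixed, 172 (along its x) x 52 x 46 mm, three 12 mm holes 58 mm apart along x; origin under its middle. Stand and fixture may lie either way round, left and right
- punch_a: plain slender steel punch, 10 mm thick, 80 mm tall, tapered top, no collar; stands in another hole of the stand; leave it
- punch_b: short steel punch, 10 mm thick, 62 mm tall, with a 14 mm head, no collar; stands in another hole of the stand; leave it
- bottle: red bottle of threadlocker with a white cone cap, 34 mm across, 98 mm tall, origin under its centre; leave it
- jar: round glass jar with a knobbed glass lid, 76 mm across, 74 mm tall, origin under its centre; leave it
- tin: flat round tin with a black lid, 60 mm across, 20 mm tall, origin under its centre; leave it
- blower: blue dust blower bulb standing up, 74 mm across, 162 mm tall, origin under its centre; leave it
- screwdriver: screwdriver 150 mm long lying on the bench; leave it
- loupe: black eye loupe, 40 mm across, 36 mm tall, origin under its centre; leave it

How it is judged:
By the outcome, as a careful person would: the job done as asked, in the order asked, and still so for the second after the job is handed in, while the arm keeps its last pose, push and grip.
It also fails if it takes over 56 s, if anything falls off the work surface, if the arm or the gripper's body presses on something with over 40 N, if the wrist force passes 120 N, or if a joint passes its speed limit or range.

## Working session

There is one attempt and no reset: what is moved stays moved. The work goes in short steps, Python scripts to look and compute and a shell command to move; the robot and the scene stay as the last step left them, time stands still between calls to the robot, and variables do not carry over. Pictures are saved under pics/ and viewed, at most 10 in all, crops included, and the job is handed in when it is done.

```bash
mkdir -p pics
cat > h.py <<'E'
import numpy as np, cv2
from rig import ctrl, viewer, ticket
def cam(n):
    d=viewer.get_image(n); p=d['pixels']; H,W=p.shape[:2]
    f=H/2/np.tan(np.radians(d['vfov'])/2)
    d['K']=np.array([[f,0,d['cx']],[0,f,d['cy']],[0,0,1.]]); d['D']=np.array([d['k1'],0,0,0.]); d['pose']=np.array(d['pose']); return d
def save(d,name): cv2.imwrite('pics/'+name,cv2.cvtColor(d['pixels'],cv2.COLOR_RGB2BGR))
def ray(d,uv):
    q=cv2.undistortPoints(np.array([[uv]],float),d['K'],d['D'])[0,0]
    R=d['pose'][:3,:3]; v=R@np.array([q[0],q[1],1]); return d['pose'][:3,3],v/np.linalg.norm(v)
def onz(d,uv,z):
    o,v=ray(d,uv); return o+v*(z-o[2])/v[2]
def two(d1,u1,d2,u2):
    o1,v1=ray(d1,u1);o2,v2=ray(d2,u2)
    t=np.linalg.lstsq(np.array([v1,-v2]).T,o2-o1,rcond=None)[0]
    a=o1+t[0]*v1;b=o2+t[1]*v2; return (a+b)/2,np.linalg.norm(a-b)
def proj(d,P):
    T=np.linalg.inv(d['pose']); r,_=cv2.Rodrigues(T[:3,:3])
    return cv2.projectPoints(np.array(P,float).reshape(-1,3),r,T[:3,3],d['K'],d['D'])[0][:,0]
E
python3 - <<'E'
from h import *
import pickle
for n in('top','side'):
    d=cam(n); save(d,n+'0.png'); pickle.dump({k:v for k,v in d.items()},open(n+'0.pkl','wb')); print(n,d['vfov'],d['k1'],d['pose'].round(3).tolist())
print(ctrl.observe())
E
```

```text
top 42.081310334643234 -0.04499805921359356 [[0.01, -0.993, 0.121, 0.362], [-1.0, -0.01, 0.004, 0.052], [-0.003, -0.121, -0.993, 1.558], [0.0, 0.0, 0.0, 1.0]]
side 46.882086958242226 -0.09788832351036603 [[0.88, -0.241, 0.41, -0.031], [-0.476, -0.471, 0.743, -1.058], [0.014, -0.849, -0.529, 0.836], [0.0, 0.0, 0.0, 1.0]]
{'clock': 0.1, 'joint_positions': array([-1.35571985e+00,  1.04660909e-01,  9.65504437e-02,  1.56388450e+00,
       -2.63994404e-05,  1.35314578e+00]), 'dq': array([-1.59476090e-03, -1.41265085e-03,  3.75607806e-05,  9.52896705e-04,
       -2.69454355e-03,  1.09336645e-03]), 'joint_efforts': array([ 6.70172929e-03, -5.58212435e+01,  5.04714775e+01,  1.32414434e-02,
       -2.77190848e-04, -1.07708351e-05]), 'ee_pos': array([ 0.25157507, -0.54439803,  0.23858946]), 'eef_rot': array([-3.06717438e+00, -6.74177755e-01,  3.90299558e-05]), 'ft_force': array([-0.31825506, -0.31408351,  0.75545151]), 'moment': array([ 0.00034472,  0.03370703, -0.01461269]), 'grasp_force': 0.0, 'finger_gap': 1.0011370310318861}
```

View pics/top0.png

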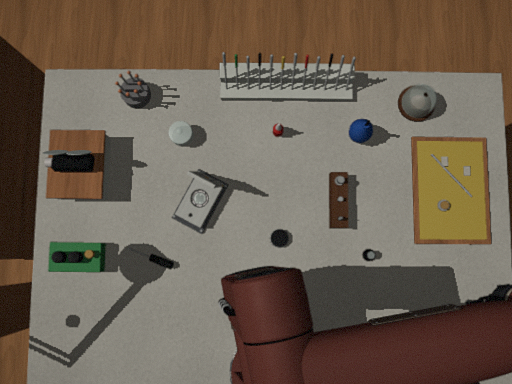

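View pics/side0.png

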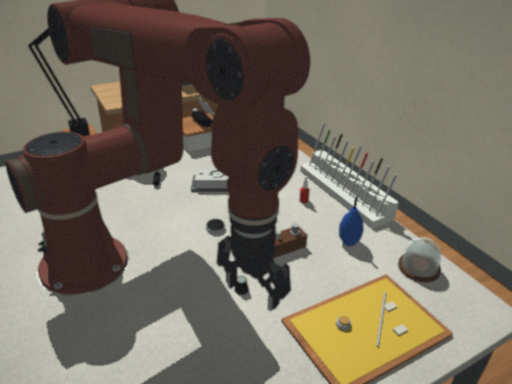

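Top view: the jig is near (200,200), the stand at (340,200) with three items at about y=181, 199 and 219, and the loupe at (279,238). I'll zoom in on the jig and the stand.

Run:
```python
from h import *
import pickle
d=pickle.load(open('top0.pkl','rb'));s=pickle.load(open('side0.pkl','rb'))
t=cv2.cvtColor(d['pixels'],cv2.COLOR_RGB2BGR);q=cv2.cvtColor(s['pixels'],cv2.COLOR_RGB2BGR)
a=cv2.resize(t[160:240,160:240],(400,400),interpolation=cv2.INTER_CUBIC)
b=cv2.resize(t[160:240,300:380],(400,400),interpolation=cv2.INTER_CUBIC)
cv2.imwrite('pics/c0.png',np.hstack([a,b]))
for u in[(200,200),(340,181),(340,199),(340,219),(279,238)]: print(u,onz(d,u,0.05).round(3))
```

```text
(200, 200) [0.514 0.223 0.05 ]
(340, 181) [ 0.577 -0.203  0.05 ]
(340, 199) [ 0.521 -0.202  0.05 ]
(340, 219) [ 0.461 -0.202  0.05 ]
(279, 238) [ 0.402 -0.017  0.05 ]
```

View pics/c0.png

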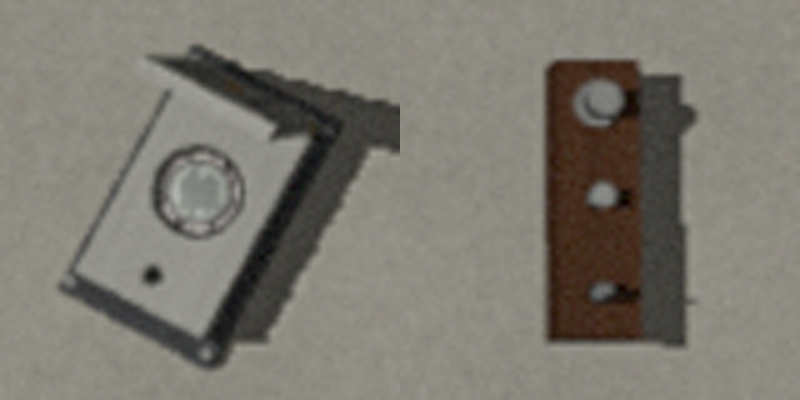

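Run:
```python
from h import *
import pickle
d=pickle.load(open('top0.pkl','rb'))
t=d['pixels'].astype(float); g=t.mean(2)
def cen(w,x0,y0): 
    v,u=np.mgrid[:w.shape[0],:w.shape[1]]; return np.array([(w*u).sum()/w.sum()+x0,(w*v).sum()/w.sum()+y0])
p=g[211:219,186:195]; w=np.clip(np.median(p)-10-p,0,None); h=cen(w,186,211); H=onz(d,h,.044)
# nest ring: dark pixels -> ellipse fit
up=cv2.resize(g[160:240,160:240].astype(np.float32),None,fx=5,fy=5,interpolation=cv2.INTER_CUBIC)
m=(up<np.percentile(up[130:260,140:260],35)).astype(np.uint8); mm=np.zeros_like(m); cv2.circle(mm,(199,191),54,1,-1); m&=mm
c=cv2.minEnclosingCircle(cv2.findNonZero(m)); print(c)
N0=(np.array(c[0])+.5)/5-.5+160; N=onz(d,N0,.044)
print('hole',h,H.round(4),'nest',N0,N.round(4),'dist',np.linalg.norm(H-N).round(4),'yaw',np.arctan2(*(N-H)[[1,0]]))
# corners of parting face from crop
P=[((x+.5)/5-.5+160,(y+.5)/5-.5+160) for x,y in[(75,275),(207,345),(313,133)]]
W=[onz(d,q,.044) for q in P]; print(np.round(W,4), [np.linalg.norm(W[i]-W[i+1]).round(4) for i in(0,1)],
 'yaw',np.arctan2(*(W[2]-W[1])[[1,0]]), np.arctan2(*(W[0]-W[1])[[1,0]])-np.pi/2)
# stand
b=t[165:235,325:355]; br=((b[...,0]-b[...,2])>18).astype(np.uint8)
pts=cv2.findNonZero(br)+np.array([325,165]); w=np.array([onz(d,q[0],.046)[:2] for q in pts],np.float32)
print('stand',cv2.minAreaRect(w))
for q,z in[((600,103),.05),((604,100),.074),((603,194),.06),((604,292),.08)]: print(onz(d,((q[0]-400+.5)/5-.5+300,(q[1]+.5)/5-.5+160),z).round(4))
print(ctrl.observe()['clock'])
```

```text
((197.1532440185547, 191.78880310058594), 50.206600189208984)
hole [190.0038381  214.62944871] [0.4699 0.2532 0.044 ] nest [199.0306488  197.95776062] [0.5211 0.2269 0.044 ] dist 0.0576 yaw -0.47432646754947916
[[0.4694 0.3002 0.044 ]
 [0.4278 0.2188 0.044 ]
 [0.558  0.1568 0.044 ]] [np.float64(0.0914), np.float64(0.1442)] yaw -0.4444815183945713 -0.47286539684380613
stand ((0.5208629369735718, -0.1983565390110016), (0.05795131251215935, 0.16942836344242096), 89.57328033447266)
[ 0.5792 -0.2017  0.05  ]
[ 0.5776 -0.2001  0.074 ]
[ 0.5222 -0.2012  0.06  ]
[ 0.4617 -0.1979  0.08  ]
0.1
```

```bash
cat >> h.py <<'E'
from scipy.spatial.transform import Rotation as Ro
YAW=-.472; HOLE=np.array([.4699,.2532,.044]); XJ=np.array([np.cos(YAW),np.sin(YAW),0]); YJ=np.array([-XJ[1],XJ[0],0]); ORG=HOLE+.05*XJ; ORG[2]=0
def jig(x,y,z): return ORG+x*XJ+y*YJ+np.array([0,0,z])
def tojig(P): v=P-ORG; return np.array([v@XJ,v@YJ,P[2]])
def go(pos,yh,base=None):
    """pos: target TCP, yh: heading of tool y, tool down"""
    o=ctrl.observe() if base is None else base
    R=Ro.from_rotvec(o['eef_rot']); y=np.array([np.cos(yh),np.sin(yh),0]); z=np.array([0,0,-1.])
    T=Ro.from_matrix(np.array([np.cross(y,z),y,z]).T)
    print('pos',o['ee_pos'].round(4),'shift',(R.inv().apply(pos-o['ee_pos'])/.025).round(3),'turn',((R.inv()*T).as_rotvec(degrees=True)/6).round(3))
E
python3 - <<'E'
from h import *
import pickle
d=pickle.load(open('top0.pkl','rb'))
print('org',ORG)
# cover free edge ends in crop, cast onto the vertical planes y_j=+-42mm
for q,y in[((140,55),.042),((190,72),.042),((275,135),-.042),((272,128),-.042)]:
    uv=((q[0]+.5)/5-.5+160,(q[1]+.5)/5-.5+160); o,v=ray(d,uv); t=((ORG+y*YJ-o)@YJ)/(v@YJ); P=tojig(o+t*v)
    r=np.hypot(.074-P[0],P[2]-.049); print(q,P.round(4),'r',r.round(4),'ang',np.arctan2(P[2]-.049,.074-P[0]).round(3))
go(jig(.085,0,.30),1.1); go(np.array([.4,-.2,.30]),1.1)
E
```

```text
org [0.51443304 0.23046657 0.        ]
(140, 55) [0.0539 0.042  0.192 ] r 0.1444 ang 1.431
(190, 72) [0.072  0.042  0.0267] r 0.0224 ang -1.482
(275, 135) [ 0.0512 -0.042   0.1653] r 0.1185 ang 1.377
(272, 128) [ 0.052  -0.042   0.1901] r 0.1428 ang 1.416
pos [ 0.2516 -0.5444  0.2386] shift [ 24.644 -21.058  -2.426] turn [-4.0000e-03 -1.4000e-02 -2.1372e+01]
pos [ 0.2516 -0.5444  0.2386] shift [ 11.167 -10.019  -2.442] turn [-4.0000e-03 -1.4000e-02 -2.1372e+01]
```

```bash
python3 -m creep '[[[0,0,-2.5],[0,0,0],-1],[[0,0,-2.5],[0,0,0],-1],[[11.2,-10,-2.5],[0,0,-7],-1],[[11.2,-10,-2.5],[0,0,-7],-1],[[11.2,-10,-2.5],[0,0,-7],-1],[[11.2,-10,-2.5],[0,0,-7],-1],[[11.2,-10,-2.5],[0,0,-7],-1],[[11.2,-10,-2.5],[0,0,-7],-1]]'
python3 - <<'E'
from h import *
go(jig(.1,0,.30),1.1); print(ctrl.observe()['joint_positions'].round(2))
E
```

```text
clock: 0.77
ee_pos: [0.3513, -0.3134, 0.3014]
eef_rot: [-2.617, -1.737, -0.0]
ft_force: [1.3, -0.7, 0.9]
finger_gap: 0.002
grasp_force: 0.0
pos [ 0.3513 -0.3134  0.3014] shift [22.289  1.547  0.062] turn [ 0.0000e+00 -3.0000e-03 -1.4315e+01]
[-1.01 -0.26 -0.14  1.7   0.    0.96]
```

```bash
python3 -m creep '[[[22.3,1.5,0],[0,0,-14.3],-1],[[22.3,1.5,0],[0,0,-14.3],-1],[[22.3,1.5,0],[0,0,-14.3],-1],[[22.3,1.5,0],[0,0,-14.3],-1],[[22.3,1.5,0],[0,0,-14.3],-1],[[22.3,1.5,0],[0,0,-14.3],-1],[[22.3,1.5,0],[0,0,-14.3],-1],[[22.3,1.5,0],[0,0,-14.3],-1]]'
python3 - <<'E'
from h import *
go(jig(.1,0,.30),1.1); print(ctrl.observe()['joint_positions'].round(2))
E
```

```text
clock: 1.43
ee_pos: [0.5031, -0.0163, 0.3016]
eef_rot: [1.464, 2.78, -0.0]
ft_force: [1.7, -2.0, -0.1]
finger_gap: -0.002
grasp_force: 0.0
pos [ 0.5031 -0.0163  0.3016] shift [4.367 7.865 0.064] turn [-1.000e-03  2.000e-03 -4.762e+00]
[-0.29 -0.17 -0.05  1.68 -0.    0.68]
```

```bash
python3 -m creep '[[[4.37,7.87,0],[0,0,-4.75],-1],[[4.37,7.87,0],[0,0,-4.75],-1],[[4.37,7.87,0],[0,0,-4.75],-1],[[4.37,7.87,0],[0,0,-4.75],-1],[[4.37,7.87,0],[0,0,-4.75],-1],[[4.37,7.87,0],[0,0,-4.75],-1],[[4.37,7.87,0],[0,0,-4.75],-1],[[4.37,7.87,0],[0,0,-4.75],-1]]'
python3 - <<'E'
from h import *
go(jig(.1,0,.165),1.1); o=ctrl.observe();print(tojig(o['ee_pos']),o['joint_positions'].round(2))
d=cam('top');save(d,'top1.png');s=cam('side');save(s,'side1.png')
t=cv2.imread('pics/top1.png')[130:260,130:260];q=cv2.imread('pics/side1.png')[80:210,140:270]
cv2.imwrite('pics/v1.png',np.hstack([cv2.resize(t,(400,400),interpolation=2),cv2.resize(q,(400,400),interpolation=2)]))
E
```

```text
clock: 2.1
ee_pos: [0.6043, 0.1831, 0.3008]
eef_rot: [-0.741, -3.051, 0.001]
ft_force: [0.2, 0.6, -0.5]
finger_gap: 0.001
grasp_force: 0.0
pos [0.6043 0.1831 0.3008] shift [0.055 0.058 5.431] turn [-0.01  -0.012 -0.055]
[ 0.10152098 -0.00131057  0.30077787] [ 0.09  0.23  0.35  1.69 -0.    0.56]
```

View pics/v1.png

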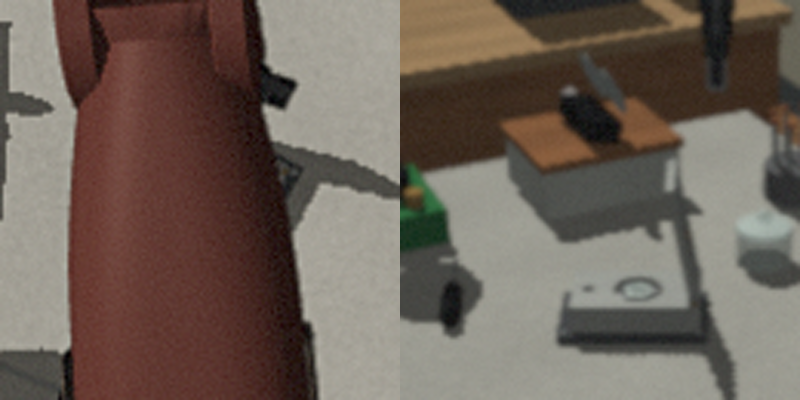

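Side view: the cover stands nearly vertical with its top at crop (672,160), the jig hole is at (588,288), and the gripper is clear behind the cover. I'll go down behind it.

```bash
python3 -m creep '[[[0,0,1.3],[0,0,0],-1],[[0,0,2.6],[0,0,0],-1],[[0,0,4],[0,0,0],-1],[[0,0,5.4],[0,0,0],-1],[[0,0,5.4],[0,0,0],-1],[[0,0,5.4],[0,0,0],-1]]'
python3 - <<'E'
from h import *
import pickle
s=cam('side');d=pickle.load(open('top0.pkl','rb'))
g=s['pixels'].astype(float).mean(2); p=g[169:179,195:207]; w=np.clip(np.median(p)-12-p,0,None)
v,u=np.mgrid[:10,:12]; c=((w*u).sum()/w.sum()+195,(w*v).sum()/w.sum()+169)
print(c,onz(s,c,.044),two(d,(190.0,214.63),s,c)); print(p.round().astype(int))
o=ctrl.observe();print(tojig(o['ee_pos']),o['ft_force'])
E
```

```text
clock: 2.7
ee_pos: [0.603, 0.1811, 0.1659]
eef_rot: [-0.746, -3.049, 0.002]
ft_force: [0.9, -0.2, 0.7]
finger_gap: 0.002
grasp_force: 0.0
(np.float64(199.4959677419355), np.float64(173.90456989247312)) [0.46756769 0.25558714 0.044     ] (array([0.46839696, 0.25361745, 0.04491253]), np.float64(0.0029488867579132885))
[[155 155 156 156 156 156 155 153 154 154 157 156]
 [156 155 158 156 156 155 158 157 157 158 156 157]
 [155 157 157 155 155 154 153 152 156 156 156 156]
 [156 155 155 154 146 138 137 141 149 155 156 154]
 [153 156 155 149 132 108 105 123 142 153 156 156]
 [145 152 153 152 140 119 114 129 145 154 157 156]
 [128 150 157 158 152 148 148 152 153 157 159 158]
 [125 151 160 158 158 158 158 156 157 159 159 158]
 [132 153 157 160 158 158 157 157 158 158 158 158]
 [137 152 157 154 156 157 157 156 157 159 155 157]]
[ 0.10253887 -0.00270971  0.16853009] [0.11820872 0.7043877  0.56747842]
```

```bash
python3 -m creep '[[[0.6,0,0.3],[0,0,0],-1],[[1.2,0,0.5],[0,0,0],-1],[[1.6,0,0.57],[0,0,0],-1],[[2.05,0,0.65],[0,0,0],-1],[[2.4,0,0.8],[0,0,0],-1],[[2.8,0,0.95],[0,0,0],-1],[[3.15,0,1.2],[0,0,0],-1],[[3.5,0,1.45],[0,0,0],-1]]'
python3 - <<'E'
from h import *
o=ctrl.observe();print(tojig(o['ee_pos']),o['ft_force'])
s=cam('side');save(s,'side2.png')
q=cv2.imread('pics/side2.png')[80:210,140:270]
cv2.imwrite('pics/v2.png',cv2.resize(q,(400,400),interpolation=2))
E
```

```text
clock: 3.42
ee_pos: [0.5282, 0.2228, 0.1336]
eef_rot: [0.744, 3.048, 0.003]
ft_force: [0.9, -0.8, 1.1]
finger_gap: 0.001
grasp_force: 0.7
[ 0.01576859 -0.00056529  0.13356886] [ 0.94493189 -0.78883317  1.07856253]
```

View pics/v2.png

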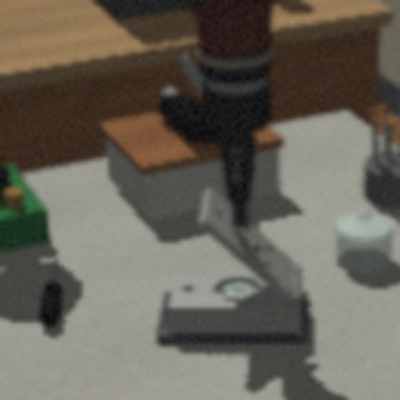

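The fingertips rest on the outer face, and the cover has come over to about 0.8 rad (its edge is at crop (210,205)). I'll continue.

```bash
python3 -m creep '[[[0.3,0,0.3],[0,0,0],-1],[[0.63,0,0.62],[0,0,0],-1],[[0.87,0,0.95],[0,0,0],-1],[[1.1,0,1.3],[0,0,0],-1],[[1.3,0,1.68],[0,0,0],-1],[[1.47,0,2.06],[0,0,0],-1],[[1.55,0,2.46],[0,0,0],-1],[[1.6,0,2.66],[0,0,0],-1]]'
python3 -m creep '[[[0,0,0.05],[0,0,0],-1],[[0,0,0.1],[0,0,0],-1]]'
python3 - <<'E'
from h import *
o=ctrl.observe();print(tojig(o['ee_pos']),o['ft_force'])
E
```

```text
clock: 4.13
ee_pos: [0.4914, 0.2409, 0.0632]
eef_rot: [0.744, 3.051, -0.0]
ft_force: [1.0, -3.6, 12.0]
finger_gap: 0.004
grasp_force: 5.8
clock: 4.3
ee_pos: [0.4914, 0.2409, 0.0621]
eef_rot: [0.744, 3.052, -0.0]
ft_force: [-4.6, -1.8, 13.3]
finger_gap: -0.004
grasp_force: 6.8
[-0.02527422 -0.00113691  0.06210127] [-4.64632388 -1.80881541 13.26134876]
```

```bash
python3 -m creep '[[[0,0,-1],[0,0,0],-1],[[0,0,-2.5],[0,0,0],-1],[[0,0,-4],[0,0,0],-1],[[0,0,-5.5],[0,0,0],-1],[[0,0,-5.5],[0,0,0],-1]]'
python3 - <<'E'
from h import *
d=cam('top');s=cam('side');save(d,'top3.png');save(s,'side3.png')
q=proj(s,[[.5785,-.2005,.06],[*HOLE[:2],.061]]);print(q)
t=cv2.imread('pics/top3.png');w=cv2.imread('pics/side3.png')
u,v=q[0].astype(int);x,y=q[1].astype(int)
cv2.imwrite('pics/v3.png',np.hstack([cv2.resize(a,(260,260),interpolation=2) for a in (t[165:217,315:367],w[v-26:v+26,u-26:u+26],w[y-26:y+26,x-26:x+26])])); print(u-26,v-26,x-26,y-26)
E
```

```text
clock: 4.72
ee_pos: [0.4941, 0.2416, 0.2066]
eef_rot: [0.742, 3.044, 0.007]
ft_force: [0.7, 0.6, 1.8]
finger_gap: -0.001
grasp_force: 0.0
[[294.04473084 229.01995009]
 [200.1132875  169.9350467 ]]
268 203 174 143
```

View pics/v3.png

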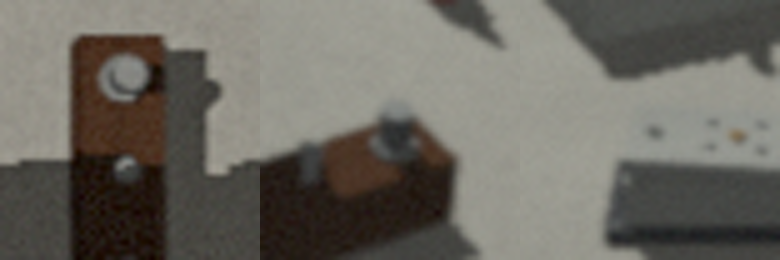

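Left: knob top at crop (130,74), collar centre at (123,78). Middle (side view): knob top at (133,108), collar at (134,146). Right: the cover is nearly shut and its hole is at (135,131).

Run:
```python
from h import *
import pickle
d=cam('top');s=cam('side')
for n,a,b,z in[('knob',(340.6,179.4),(294.2,224.2),.074),('collar',(339.3,180.2),(294.4,231.8),.05)]:
    print(n,onz(d,a,z).round(4),onz(s,b,z).round(4),two(d,a,s,b))
# cover hole: dark centroid in side view, at z=.061
def dark(img,u0,u1,v0,v1,th):
    g=img['pixels'].astype(float).mean(2)[v0:v1,u0:u1]; w=np.clip(np.median(g)-th-g,0,None); v,u=np.mgrid[v0:v1,u0:u1]; return (w*u).sum()/w.sum(),(w*v).sum()/w.sum()
c=dark(s,196,206,165,173,8); print('chole',c,onz(s,c,.061),onz(s,c,.0605))
c=(201.0-.5,173.2); print('jhole side',onz(s,c,.044))
go(np.array([.578,-.200,.20]),1.571)
```

```text
knob [ 0.5782 -0.2007  0.074 ] [ 0.5807 -0.1963  0.074 ] (array([ 0.57779584, -0.20015824,  0.07745088]), np.float64(0.00027781561023038266))
collar [ 0.5792 -0.2008  0.05  ] [ 0.5799 -0.2015  0.05  ] (array([ 0.57962214, -0.201036  ,  0.04967839]), np.float64(0.0009319638745879103))
chole (np.float64(200.55836575875486), np.float64(169.02334630350194)) [0.473926   0.25874812 0.061     ] [0.47425181 0.25959815 0.0605    ]
jhole side [0.47279024 0.25873189 0.044     ]
pos [0.4908 0.2408 0.1975] shift [-11.216 -14.047  -0.099] turn [-0.008 -0.016 -4.57 ]
```

```bash
python3 -m creep '[[[-11.3,-14.05,0],[0,0,-4.57],-1],[[-11.3,-14.05,0],[0,0,-4.57],-1],[[-11.3,-14.05,0],[0,0,-4.57],-1],[[-11.3,-14.05,0],[0,0,-4.57],-1],[[-11.3,-14.05,0],[0,0,-4.57],-1],[[-11.3,-14.05,0],[0,0,-4.57],-1],[[-11.3,-14.05,0],[0,0,-4.57],1],[[-11.3,-14.05,0],[0,0,-4.57],1]]' >/dev/null
python3 - <<'E'
from h import *
go(np.array([.579,-.200,.20]),1.571)
E
```

```text
pos [ 0.5531 -0.0707  0.1969] shift [-1.036 -5.173 -0.131] turn [ 0.01  -0.025 -0.   ]
```

```bash
python3 -m creep '[[[-1.04,-5.17,0],[0,0,0],1],[[-1.04,-5.17,0],[0,0,0],1],[[-1.04,-5.17,0],[0,0,0],1],[[-1.04,-5.17,0],[0,0,0],1],[[-1.04,-5.17,0],[0,0,0],1],[[-1.04,-5.17,0],[0,0,0],1]]' >/dev/null
python3 - <<'E'
from h import *
go(np.array([.579,-.200,.0605]),1.571); print(ctrl.observe()['finger_gap'])
E
```

```text
pos [ 0.5791 -0.1977  0.1971] shift [-0.01  -0.101  5.465] turn [ 0.018 -0.026 -0.009]
0.9996310204936808
```

```bash
python3 -m creep '[[[0,-0.1,1.4],[0,0,0],1],[[0,-0.1,2.8],[0,0,0],1],[[0,-0.1,4.2],[0,0,0],1],[[0,-0.1,5],[0,0,0],1],[[0,-0.1,5.45],[0,0,0],1],[[0,-0.1,5.45],[0,0,0],1],[[0,-0.1,5.45],[0,0,0],1]]'
python3 -m creep '[[[0,0,0],[0,0,0],-1],[[0,0,0],[0,0,0],-1],[[0,0,0],[0,0,0],-1],[[0,0,0],[0,0,0],-1],[[0,0,0],[0,0,0],-1],[[0,0,0],[0,0,0],-1],[[0,0,0],[0,0,0],-1],[[0,0,0],[0,0,0],-1]]'
```

```text
clock: 6.67
ee_pos: [0.5801, -0.1997, 0.0634]
eef_rot: [0.002, -3.142, -0.0]
ft_force: [0.4, -1.1, -0.0]
finger_gap: 1.0
grasp_force: 0.0
clock: 7.33
ee_pos: [0.5803, -0.2009, 0.0635]
eef_rot: [-0.0, 3.141, -0.001]
ft_force: [-0.3, 1.0, 5.7]
finger_gap: 0.208
grasp_force: 58.5
```

```bash
python3 -m creep '[[[0,0,-0.5],[0,0,0],-1],[[0,0,-1],[0,0,0],-1],[[0,0,-2],[0,0,0],-1],[[0,0,-3],[0,0,0],-1],[[0,0,-4],[0,0,0],-1],[[0,0,-4],[0,0,0],-1]]'
python3 - <<'E'
from h import *
d=cam('top');s=cam('side');save(s,'side4.png')
o=ctrl.observe(); print(o['ee_pos'],o['finger_gap'],o['grasp_force'])
q=proj(s,o['ee_pos'])[0];print(q); u,v=q.astype(int); w=cv2.imread('pics/side4.png')
cv2.imwrite('pics/v4.png',cv2.resize(w[v-30:v+50,u-40:u+40],(480,480),interpolation=2)); print(u-40,v-30)
go(np.array([.4699,.2535,.165]),1.571)
E
```

```text
clock: 7.83
ee_pos: [0.5821, -0.2018, 0.1699]
eef_rot: [-0.001, 3.135, -0.006]
ft_force: [0.0, -1.5, -1.2]
finger_gap: 0.208
grasp_force: 59.3
[ 0.58066532 -0.20097246  0.164843  ] 0.21055059816537272 59.29647624492645
[297.1063385 198.8722958]
257 168
pos [ 0.5807 -0.201   0.1648] shift [ 4.425 18.18  -0.04 ] turn [-0.012  0.022  0.001]
```

View pics/v4.png

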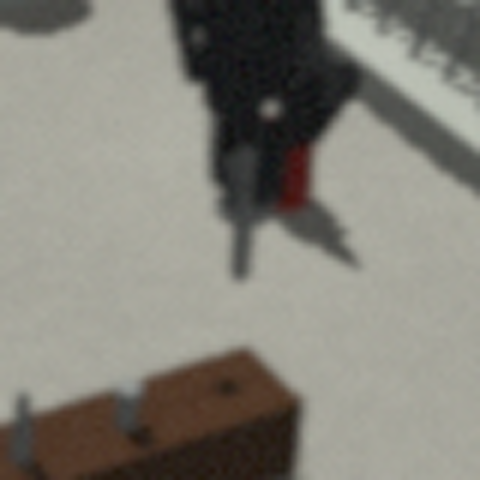

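The pin is held upright with its tip at crop (240,277), and the stand hole is now empty at (226,386). I'll move over to hover above the cover hole.

```bash
python3 -m creep '[[[0,2,0],[0,0,0],-1],[[4.4,18.2,0],[0,0,0],-1],[[4.4,18.2,0],[0,0,0],-1],[[4.4,18.2,0],[0,0,0],-1],[[4.4,18.2,0],[0,0,0],-1],[[4.4,18.2,0],[0,0,0],-1],[[4.4,18.2,0],[0,0,0],-1],[[4.4,18.2,0],[0,0,0],-1]]'
python3 - <<'E'
from h import *
go(np.array([.4699,.2535,.155]),1.571)
import pickle
s=cam('side'); p=proj(s,[[.5807,-.201,.107],[.5807,-.201,.109]]); print('pred tip at lift',p,'seen (297,214.2)')
E
```

```text
clock: 8.6
ee_pos: [0.5031, 0.1246, 0.1617]
eef_rot: [-0.0, -3.14, -0.0]
ft_force: [0.9, -0.3, -0.8]
finger_gap: 0.208
grasp_force: 59.3
pos [0.5031 0.1246 0.1617] shift [1.327 5.155 0.27 ] turn [ 0.001 -0.019 -0.002]
pred tip at lift [[295.80205452 215.77172053]
 [295.84682343 215.2012397 ]] seen (297,214.2)
```

```bash
python3 -m creep '[[[1.3,5.15,0.2],[0,0,0],-1],[[1.3,5.15,0.4],[0,0,0],-1],[[1.3,5.15,0.8],[0,0,0],-1],[[1.3,5.15,1.0],[0,0,0],-1],[[1.3,5.15,1.0],[0,0,0],-1],[[1.3,5.15,1.0],[0,0,0],-1]]'
python3 -m creep '[[[0,0,0],[0,0,0],-1],[[0,0,0],[0,0,0],-1],[[0,0,0],[0,0,0],-1]]' >/dev/null
python3 - <<'E'
from h import *
s=cam('side');save(s,'side5.png');o=ctrl.observe(); P=o['ee_pos']; print(P,o['ft_force'])
T=P-[0,0,.0575]; q=proj(s,[T,[*HOLE[:2],.061]]); print(T,q); u,v=q[1].astype(int); w=cv2.imread('pics/side5.png')
cv2.imwrite('pics/v5.png',cv2.resize(w[v-35:v+15,u-25:u+25],(600,600),interpolation=2)); print(u-25,v-35)
E
```

```text
clock: 9.15
ee_pos: [0.4712, 0.2515, 0.1364]
eef_rot: [0.003, -3.139, 0.002]
ft_force: [1.1, -0.1, -1.0]
finger_gap: 0.202
grasp_force: 59.5
[0.47300203 0.25062762 0.13817117] [ 0.5121762   0.70759123 -0.78361067]
[0.47300203 0.25062762 0.08067117] [[200.92240448 165.23416522]
 [200.1132875  169.9350467 ]]
175 134
```

View pics/v5.png

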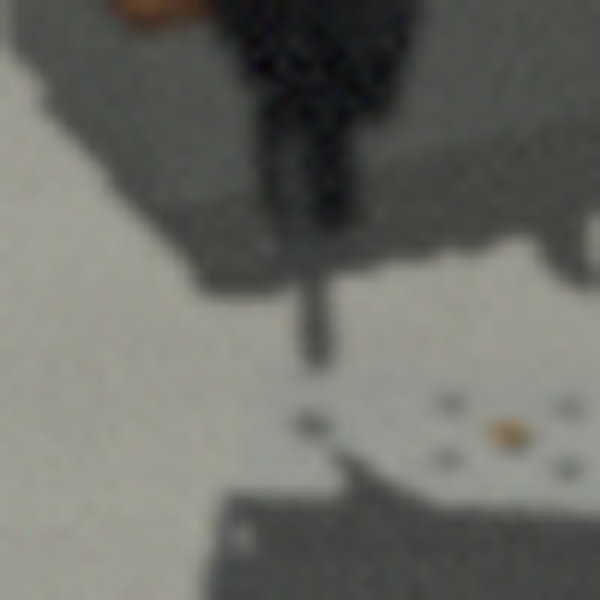

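Tip at crop (318,368), cover hole at (312,425). The pose readings jitter by 1–2 mm, so I'll average them.

Run:
```python
from h import *
P=[];F=[]
for i in range(16):
    s=cam('side'); o=ctrl.observe(); P.append(o['ee_pos']);F.append(o['ft_force'])
P=np.array(P);print(P.mean(0),P.std(0),np.mean(F,0))
m=P.mean(0)
for zt in(.078,.080,.082): 
    a=onz(s,(201.0,164.2),zt)-onz(s,(200.5,168.9),.061); print(zt,a.round(4), 'along right',a@[.88,-.476,0])
print(onz(s,(201.0,164.2),.0807))
```

```text
[0.4724832  0.25141434 0.13784907] [0.00018173 0.00025085 0.00012256] [-0.04542021 -0.01160443 -1.09779814]
0.078 [0.0039 0.0027 0.017 ] along right 0.0022007491622111097
0.08 [ 0.0026 -0.0008  0.019 ] along right 0.002677921661912786
0.082 [ 0.0013 -0.0043  0.021 ] along right 0.0031550941616144633
[0.47622283 0.25765993 0.0807    ]
```

```bash
python3 -m creep '[[[0.08,0.07,0],[0,0,0],-1],[[0.08,0.07,0.2],[0,0,0],-1],[[0.08,0.07,0.4],[0,0,0],-1],[[0.08,0.07,0.6],[0,0,0],-1],[[0.08,0.07,0.75],[0,0,0],-1],[[0.08,0.07,0.9],[0,0,0],-1],[[0.08,0.07,1.0],[0,0,0],-1],[[0.08,0.07,1.0],[0,0,0],-1]]'
python3 - <<'E'
from h import *
P=[];F=[]
for i in range(4):
    s=cam('side'); o=ctrl.observe(); P.append(o['ee_pos']);F.append(o['ft_force'])
print(np.mean(P,0),np.mean(F,0),np.mean(P,0)[2]-.0575); save(s,'side6.png')
cv2.imwrite('pics/v6.png',cv2.resize(cv2.imread('pics/side6.png')[134:184,175:225],(600,600),interpolation=2))
E
```

```text
clock: 10.92
ee_pos: [0.4702, 0.2531, 0.1121]
eef_rot: [0.0, -3.141, 0.001]
ft_force: [0.9, -1.4, -1.2]
finger_gap: 0.209
grasp_force: 59.5
[0.47042531 0.25325048 0.11277546] [ 0.32661866 -0.28523449 -0.99976031] 0.055275457159160886
```

View pics/v6.png

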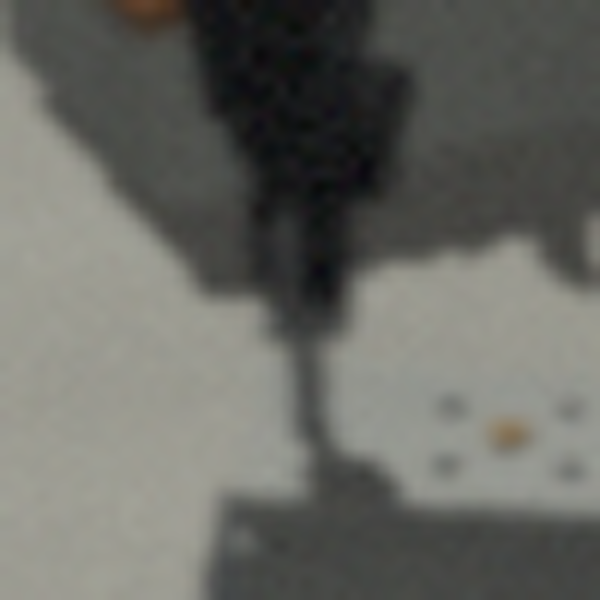

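No force with the nose 6 mm below the hole's mouth, and the shank meets the plate at the hole (crop (313,440)), so the pin has entered. I'll keep pushing it down gently.

```bash
python3 -m creep '[[[0,0,0.1],[0,0,0],-1],[[0,0,0.2],[0,0,0],-1],[[0,0,0.3],[0,0,0],-1],[[0,0,0.4],[0,0,0],-1],[[0,0,0.5],[0,0,0],-1],[[0,0,0.6],[0,0,0],-1]]'
python3 -m creep '[[[0,0,0.1],[0,0,0],-1],[[0,0,0.2],[0,0,0],-1],[[0,0,0.3],[0,0,0],-1],[[0,0,0.4],[0,0,0],-1]]'
```

```text
clock: 11.62
ee_pos: [0.4705, 0.2532, 0.0976]
eef_rot: [-0.0, 3.141, -0.001]
ft_force: [1.1, -2.1, 0.4]
finger_gap: 0.208
grasp_force: 59.5
clock: 11.95
ee_pos: [0.4706, 0.2532, 0.0876]
eef_rot: [-0.0, 3.141, -0.0]
ft_force: [2.0, -3.2, 1.6]
finger_gap: 0.206
grasp_force: 59.6
```

```bash
python3 -m creep '[[[-0.01,-0.02,0.1],[0,0,0],-1],[[-0.02,-0.03,0.2],[0,0,0],-1],[[-0.02,-0.03,0.3],[0,0,0],-1],[[-0.02,-0.03,0.4],[0,0,0],-1]]'
python3 -m creep '[[[0,0,0.08],[0,0,0],-1],[[0,0,0.16],[0,0,0],-1],[[0,0,0.2],[0,0,0],-1],[[0,0,0.24],[0,0,0],-1],[[0,0,0.24],[0,0,0],-1]]'
```

```text
clock: 12.28
ee_pos: [0.4707, 0.2528, 0.0775]
eef_rot: [0.001, -3.141, -0.001]
ft_force: [-0.5, -0.8, 4.7]
finger_gap: 0.21
grasp_force: 60.1
clock: 12.7
ee_pos: [0.4708, 0.2529, 0.0723]
eef_rot: [-0.001, 3.142, 0.001]
ft_force: [-2.6, -0.8, 6.1]
finger_gap: 0.205
grasp_force: 60.4
```

```bash
python3 -m creep '[[[0,0,0.04],[0,0,0],-1],[[0,0,0.08],[0,0,0],-1],[[0,0,0.08],[0,0,0],-1]]'
python3 -m creep '[[[0,0,0.04],[0,0,0],-1],[[0,0,0.08],[0,0,0],-1],[[0,0,0.08],[0,0,0],-1]]'
python3 -m creep '[[[0,0,0.04],[0,0,0],-1],[[0,0,0.08],[0,0,0],-1],[[0,0,0.08],[0,0,0],-1]]'
```

```text
clock: 12.95
ee_pos: [0.4708, 0.253, 0.0714]
eef_rot: [-0.001, 3.141, 0.001]
ft_force: [-6.7, -1.9, 16.4]
finger_gap: 0.208
grasp_force: 61.6
clock: 13.2
ee_pos: [0.4709, 0.2531, 0.0712]
eef_rot: [-0.001, 3.141, 0.001]
ft_force: [-14.4, -4.8, 31.5]
finger_gap: 0.211
grasp_force: 63.2
clock: 13.45
ee_pos: [0.471, 0.2531, 0.071]
eef_rot: [-0.002, 3.14, 0.001]
ft_force: [-21.2, -5.9, 48.0]
finger_gap: 0.208
grasp_force: 64.9
```

```bash
python3 -m creep '[[[0.01,0,-0.04],[0,0,0],-1],[[0.02,0,-0.08],[0,0,0],-1],[[0.02,0,-0.08],[0,0,0],-1],[[0.02,0,-0.08],[0,0,0],-1],[[0.02,0,-0.08],[0,0,0],-1]]'
python3 - <<'E'
from h import *
P=[];F=[]
for i in range(6):
    s=cam('side'); o=ctrl.observe(); P.append(o['ee_pos']);F.append(o['ft_force'])
print(np.mean(P,0),np.mean(F,0)); save(s,'side7.png')
cv2.imwrite('pics/v7.png',cv2.resize(cv2.imread('pics/side7.png')[130:210,170:250],(600,600),interpolation=2))
E
```

```text
clock: 13.87
ee_pos: [0.4708, 0.2531, 0.0712]
eef_rot: [-0.001, 3.14, 0.001]
ft_force: [-11.5, -4.2, 29.4]
finger_gap: 0.204
grasp_force: 62.6
[0.47084115 0.25305719 0.07121584] [-12.31447475  -3.97249427  30.14260511]
```

View pics/v7.png

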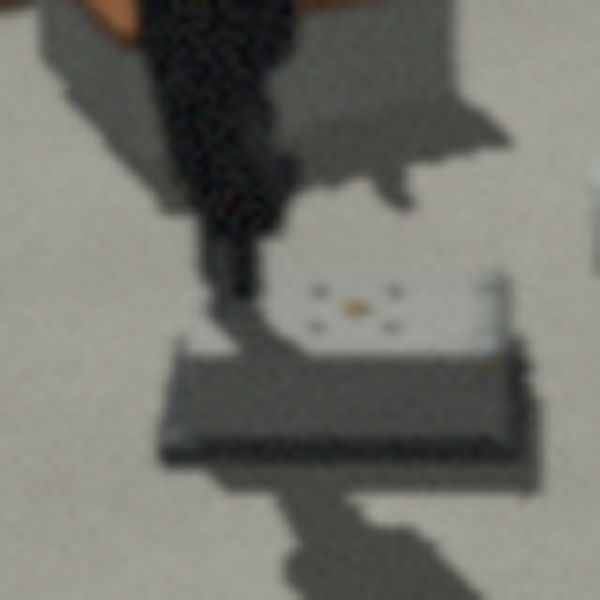

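The cover lies flat and shut under the gripper (crop (235,300)), with no gap at the parting line. The push is steady at 30 N, and the pin's height (tip about 14 mm) matches fully home.

```bash
python3 -c "
from rig import ticket
print(ticket.hand_in())"
```

```text
the job is handed in; nothing more can be done
None
```

The cover is swung shut, the guide pin is through both halves with its collar down on the cover, and I handed the job in with the gripper still on the knob, pressing at about 30 N; the hand-in gave no verdict.

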